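# Restock the gravity-feed jar rack

### The job

Restock the sloping rack: take the white-lidded and the blue-lidded jar from the green basket and lay each in the loading mouth at the high end of the lane that holds the jar of its own lid colour, lid facing the same way as the jar already there, so that it rolls down and comes to rest against that jar. Set the jars down in the mouth rather than dropping them, leave the red-lidded jar in the basket, and do not push the other things on the counter about.

Things in the scene. Friction and masses are not known exactly. Their poses are not given: they have to be found in the camera images.
- rack: grey sheet and chrome wire gravity-feed jar rack, fixed. Origin on the counter under its middle; x points down the lanes to the customers' end, y left, z up. Two lanes, middles at y = +44 and -44 mm, from x -142 to +142 mm, slope down 14 degrees towards +x: floor height 80 mm - 0.249 x. Lane width 84 mm between walls 4 mm thick, 30 (middle) and 36 mm (outer) above the floor
- left_mouth (a point): point on the left lane's floor in the middle of its loading mouth (82 mm uphill of the rack's origin, 101 mm above the counter); axes as the rack's. The mouth, x -140 to -25 mm of the rack, is open above. A jar let go there, lying straight across the lane (3 mm to spare at either end), rolls down by itself to the front stop or the jar before it
- right_mouth (a point): the same for the right lane
- wires (a point): middle of the hold-down wires: chrome wires and two hoops 62 to 72 mm above the lane floors that cover both lanes from x = -20 to +100 mm of the rack, so that jars can only be put in at the mouth. A stop plate 30 mm high closes the low end of both lanes
- white_first_center (a point): centre of the white-lidded jar that already lies at the front stop of one of the lanes (either one): rigid jar, pale tan substrate, blank kraft label, white screw lid; 52 mm in diameter (lid too), 78 mm long with its 15 mm lid, 77 to 154 g. Lies on its side; own y axis along the jar from bottom to lid (its lid points to the rack's +y)
- white_first_lid (a point): middle of the lid's outer face of that jar
- blue_first_center (a point): centre of the blue-lidded jar that already lies at the front stop of the other lane: rigid jar, dark brown substrate, blank kraft label, blue screw lid; 52 mm in diameter (lid too), 78 mm long with its 15 mm lid, 77 to 154 g. Lies on its side; own y axis along the jar from bottom to lid (its lid points to the rack's +y)
- blue_first_lid (a point): middle of the lid's outer face of that jar
- basket: shallow green plastic stock basket, fixed to the counter, 180 (x) by 366 (y) by 50 mm high, walls 4 mm, floor 4 mm thick; origin under its middle. Three jars lie in it on their sides, in a row along y about 115 mm apart, turned any way, in any order
- white_jar_center (a point): centre of the loose white-lidded jar in the basket: rigid jar, pale tan substrate, blank kraft label, white screw lid; 52 mm in diameter (lid too), 78 mm long with its 15 mm lid, 77 to 154 g. Lies on its side; own y axis along the jar from bottom to lid
- white_jar_lid (a point): middle of the lid's outer face of that jar
- blue_jar_center (a point): centre of the loose blue-lidded jar in the basket: rigid jar, dark brown substrate, blank kraft label, blue screw lid; 52 mm in diameter (lid too), 78 mm long with its 15 mm lid, 77 to 154 g. Lies on its side; own y axis along the jar from bottom to lid
- blue_jar_lid (a point): middle of the lid's outer face of that jar
- white_jar: the same loose white-lidded jar; origin at its centre
- blue_jar: the same loose blue-lidded jar; origin at its centre
- red_jar_center (a point): centre of the loose red-lidded jar in the basket, which stays there: rigid jar, reddish brown substrate, blank kraft label, red screw lid; 52 mm in diameter (lid too), 78 mm long with its 15 mm lid, 77 to 154 g. Lies on its side; own y axis along the jar from bottom to lid
- log: short piece of feeding log, 54 mm across, 40 mm high, standing between rack and basket towards the customers' side; origin under its middle
- log_tall: piece of log, 66 mm across, 75 mm high, standing at the left side; origin under its middle
- sprayer: white bottle with blue cap, 64 mm across, 170 mm high, at the left side; origin under its middle
- tape: roll of yellow tape lying flat, 94 mm across, 20 mm high, at the right side; origin under its middle
- jelly_pot: amber jar with orange cap, 84 mm across, 85 mm high, at the right side; origin under its middle
Not all that is in view belongs to the job. What is shaped like the blue_jar but orange or turquoise is not meant.

How it is judged:
By the outcome, as a careful person would: the job done as asked, in the order asked, and still so for the second after the job is handed in, with the robot touching nothing.
It also fails if it takes over 59 s, if anything falls off the work surface, if the arm or the gripper's body presses on something with over 40 N, if the wrist force passes 120 N, or if a joint passes its speed limit or range.

### The arm

A 6-joint arm with a two-finger parallel gripper is mounted at the origin on the work surface. World frame = base frame: x ahead of the robot, y to its left, z up, the work surface at z = 0. Lengths are in m, angles in rad, forces in N, time in s.
With the tool pointing down it reaches from about 0.35 to 0.775 m from the base axis. Payload 5.5 kg.
Tool frame: the origin (TCP) lies midway between the tips of the shut fingers; the grasp point (between the pads) lies 19 mm behind it; z points along the fingers, y is the line along which they close (so a half turn about z gives the same grasp; the last joint's range is limited). The gripper opens to 85 mm and grips with 20 to 120 N. Pads are 22 mm wide; open, the fingers measure 114 mm over their backs; the gripper's body (76 mm by 85 mm) begins 54 mm behind the grasp point. The pads swing forward as they close: fully open they stand 13 mm farther back than shut.
Start: joints at [1.134, 0.313, 0.046, 1.304, 0, 1.431], TCP at [0.168, 0.55, 0.231] pointing down, gripper open.
Joint ranges: [-2.76, 2.76], [-0.86, 1.69], [-1.03, 1.26], [-2.2, 2.34], [-1.47, 1.5], [-3.14, 3.14]. Speed limits (rad/s): [2.57, 2.57, 3.14, 3.14, 3.14, 3.14].

### API

Orientations are given as a unit quaternion [w, x, y, z].
In Python, from workcell import env gives the robot as it stands. The module is installed in compiled form; this text tells all that it offers.
- The arm moves only by the tool servo_tool, never from a script. Its argument "increments" is a list of rows, each an object of numbers: "grip": the closure, from 0 (fully open) to 1 (shut); "x", "y", "z": the shift along the tool's x, y, z in mm; "roll": the turn about the tool's z in degrees. In form: [{"grip": .., "x": .., "y": .., "z": .., "roll": ..}, ...]. A call has 1 to 5 rows; each row shifts and turns the commanded pose from where the row before left it, along the tool's axes as they then stand; what a row does not reach is not made up. A row lasts 1/12 s, in which the tool goes at most 41.7 mm and 7.16 degrees, less where a joint would pass 70% of its speed; a pose out of reach is approached as far as the arm can. A call is refused whole if a number of a shift passes 41.7 or a number of a turn 7.16, either way. A call with a gripper value outside its range is refused whole. The fingers move at their own pace and stop on an object; "grip_force" is the grip in N (left out, the last holds). Time passes only in rows, so rows that do not move let the fingers close. It gives the time, the measured TCP pose, the force, the opening and the grip force at its end, in the units of the state.
- env.get_state(): the state, without advancing time (a new reading comes with each control period).
- env.read_camera(name): name is "scene" or "top" or "wrist"; returns the picture (384x512x3 uint8, red, green, blue); there is no depth.
- env.get_calibration(name): a dict with "vertical_fov" (degrees; the focal length in pixels is half the picture's height over the tangent of half this angle, whatever the lens; pixels are square), "cx", "cy" (the principal point, pixels), "rvec" (rotation vector, rad) and "tvec" (3), from world to camera coordinates, as OpenCV has them; the wrist camera has in their place "tool_from_camera" (4x4, takes a point from camera to tool coordinates, whose origin is the TCP and whose axes are the flange's). Camera axes: x right, y down, z forward; pixel columns grow to the right and rows downward; lengths in m; the calibration is good to about 2 mm. The wrist camera is an equidistant fisheye: a pixel r from the principal point sees the ray r / f radians off the axis. A picture is of the moment at which its call begins: read the wrist's pose just before it. get_calibration takes no time and is no camera call.
- env.hand_in(): hands the job in; it is judged then, once.
The state is a dict: "clock": time; "joint_pos": joint angles; "qvel": joint speeds; "tau": joint torques, N m; "tcp_pos": TCP position; "orientation": TCP orientation; "wrist_force": force on the tool from outside, world axes, zero at the start; "ft_torque": the same for the moment, N m; "finger_gap": finger opening in m; "grip_force": force on a finger pad.
Only numpy, scipy, OpenCV 4.12 (cv2) and the standard library are available. Lean on these libraries where they do the work, as an engineer would, in place of code of your own. Each camera call takes 0.05 s, during which the arm holds its last target. There are 200 camera calls.

## Working session

There is one attempt and no reset: what is moved stays moved. The work goes in short steps, Python scripts to look and compute and a tool call to move; the robot and the scene stay as the last step left them, time stands still between calls to the robot, and variables do not carry over. Pictures are saved under pics/ and viewed, at most 10 in all, crops included, and the job is handed in when it is done.

Besides the shell and the picture viewer there is one more tool, called after "Emit:" by a JSON object that holds its "fn" and its "kwargs". servo_tool: Moves the arm, as the interface text tells. Its arguments: {"type":"object","properties":{"increments":{"type":"array"},"grip_force":{"type":"number"}},"required":["increments"]}

```bash
mkdir -p pics; python3 - <<'E'
from workcell import env
import cv2,numpy as np
s=env.get_state();print({k:np.round(v,3).tolist() for k,v in s.items()})
for n in("scene","top"):
    cv2.imwrite(f"pics/{n}0.png",env.read_camera(n)[:,:,::-1]);print(n,env.get_calibration(n))
print(env.get_calibration("wrist"))
a=cv2.imread("pics/top0.png");cv2.imwrite("pics/top0b.png",cv2.resize(a,(800,600)))
a=cv2.imread("pics/scene0.png");cv2.imwrite("pics/scene0b.png",cv2.resize(a,(800,600)))
E
```

```text
{'clock': 0.0, 'joint_pos': [1.134, 0.314, 0.045, 1.304, -0.0, 1.431], 'qvel': [-0.001, 0.002, 0.001, -0.0, 0.0, -0.001], 'tau': [0.001, -48.062, 29.853, 0.019, -0.0, 0.0], 'tcp_pos': [0.168, 0.549, 0.23], 'orientation': [-0.0, 0.148, 0.989, -0.001], 'wrist_force': [0.175, 0.3, -0.069], 'ft_torque': [0.036, -0.013, -0.002], 'grip_force': 0.0, 'finger_gap': 0.086}
scene {'vertical_fov': 56.19723163787133, 'cx': 252.13754018511224, 'cy': 190.06650847927267, 'rvec': array([ 2.20421837,  1.33050289, -0.42148455]), 'tvec': array([-0.24337696, -0.33366095,  1.53508681])}
top {'vertical_fov': 55.94807953874941, 'cx': 253.33967949274978, 'cy': 192.146128745391, 'rvec': array([ 2.14419711, -2.12620447,  0.13797114]), 'tvec': array([0.01174717, 0.52936074, 1.50521102])}
{'vertical_fov': 65.70646984690485, 'cx': 253.19234248552775, 'cy': 194.48076095555976, 'tool_from_camera': array([[-1.98925704e-04, -9.53500995e-01, -3.01389803e-01,
         7.71378042e-02],
       [ 9.99999679e-01, -4.23761261e-04,  6.80617398e-04,
         7.12853579e-04],
       [-7.76686689e-04, -3.01389571e-01,  9.53500773e-01,
        -1.43609235e-01],
       [ 0.00000000e+00,  0.00000000e+00,  0.00000000e+00,
         1.00000000e+00]])}
```

View pics/top0b.png

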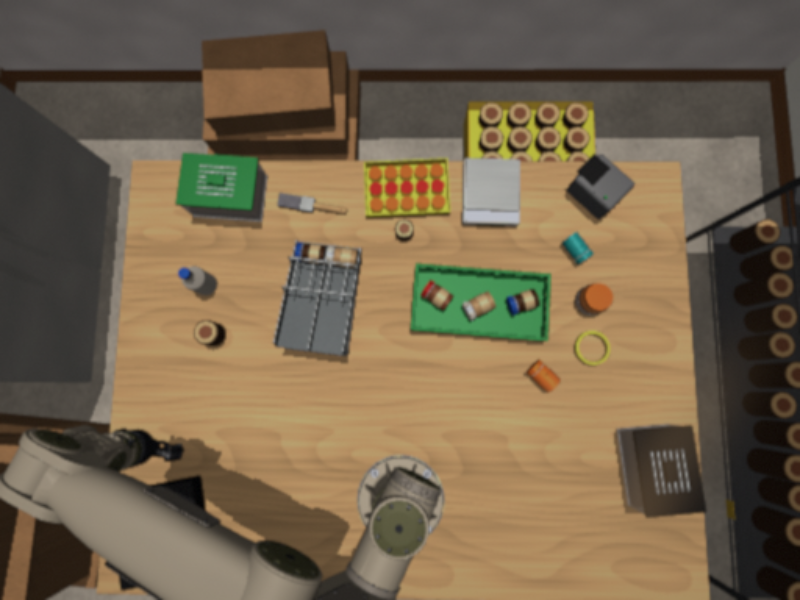

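View pics/scene0b.png

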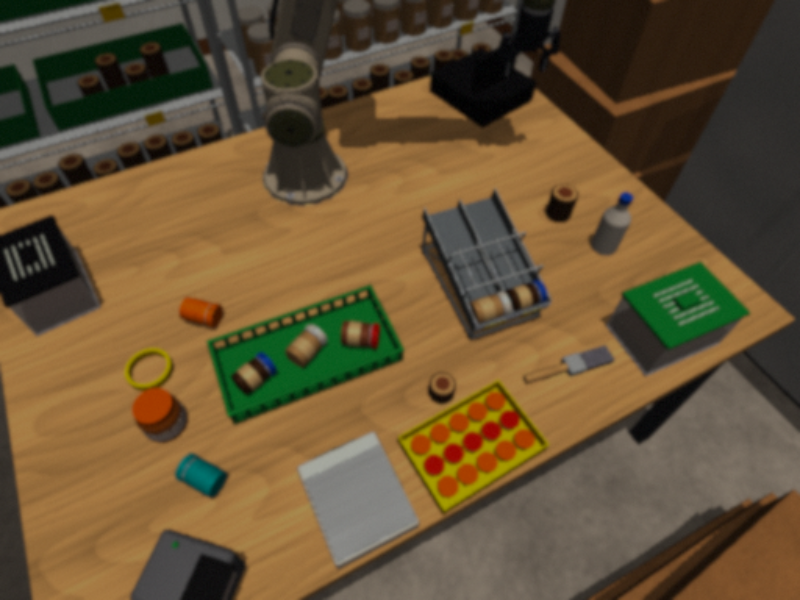

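Top view (800x600): the rack is around (318,300). Its first blue jar is in the left lane at (312,250) and the white one is in the right lane at (343,253), both with lids left. In the basket, red is at (437,295), white at (480,305) and blue at (522,302).

Look-alikes are the turquoise jar (577,248), the orange jar (543,376), the red basket jar and the two rack jars. I choose the white and blue jars in the basket.

```bash
cat > h.py <<'E'
from workcell import env
import cv2,numpy as np
def ray(n,uv,st=None):
    c=env.get_calibration(n);f=192/np.tan(np.radians(c["vertical_fov"]/2))
    p=(np.atleast_2d(uv).astype(float)-[c["cx"],c["cy"]])/f
    if n!="wrist":
        R=cv2.Rodrigues(np.array(c["rvec"]))[0];d=np.c_[p,np.ones(len(p))]@R
        return -R.T@np.array(c["tvec"]),d
    r=np.linalg.norm(p,axis=1)+1e-12;d=np.c_[p*(np.sin(r)/r)[:,None],np.cos(r)]
    T=np.array(c["tool_from_camera"]);w,x,y,z=st["orientation"]
    from scipy.spatial.transform import Rotation as Ro
    R=Ro.from_quat([x,y,z,w]).as_matrix()
    return R@T[:3,3]+st["tcp_pos"],d@(R@T[:3,:3]).T
def plane(n,uv,z,st=None):
    o,d=ray(n,uv,st);return (o+d*((z-o[2])/d[:,2])[:,None])[:,:2]
def proj(n,P,st):
    "world points to wrist pixels"
    from scipy.spatial.transform import Rotation as Ro
    c=env.get_calibration(n);f=192/np.tan(np.radians(c["vertical_fov"]/2))
    T=np.array(c["tool_from_camera"]);w,x,y,z=st["orientation"];R=Ro.from_quat([x,y,z,w]).as_matrix()
    q=((np.atleast_2d(P)-st["tcp_pos"])@R-T[:3,3])@T[:3,:3]
    r=np.hypot(q[:,0],q[:,1]);th=np.arctan2(r,q[:,2]);return q[:,:2]/r[:,None]*(th*f)[:,None]+[c["cx"],c["cy"]]
def snap(n,name):
    st=env.get_state();a=env.read_camera(n);cv2.imwrite(f"pics/{name}.png",a[:,:,::-1]);return st,a
E
python3 - <<'E'
from h import *
k=1/1.5625
pts={"red":(437,295),"white":(480,305),"blue":(522,302),"bk":[(417,265)]}
for n,p in list(pts.items())[:3]: print(n,plane("top",np.array(p)*k,.03).round(3))
print("basket corners",plane("top",np.array([(417,265),(551,273),(548,341),(412,333)])*k,.05).round(3))
print("rack high end floor corners",plane("top",np.array([(277,345),(346,355)])*k,.115+.02).round(3))
print("rack low",plane("top",np.array([(297,243),(361,250)])*k,.075).round(3))
print("log",plane("top",np.array((404,228))*k,.04).round(3))
a=cv2.imread("pics/top0.png")[155:245,165:365];cv2.imwrite("pics/crop0.png",cv2.resize(a,(800,360),interpolation=2))
E
```

```text
red [[ 0.546 -0.097]]
white [[ 0.519 -0.214]]
blue [[ 0.528 -0.329]]
basket corners [[ 0.626 -0.041]
 [ 0.606 -0.406]
 [ 0.42  -0.392]
 [ 0.439 -0.028]]
rack high end floor corners [[0.398 0.316]
 [0.374 0.139]]
rack low [[0.68  0.286]
 [0.661 0.111]]
log [[ 0.733 -0.005]]
```

View pics/crop0.png

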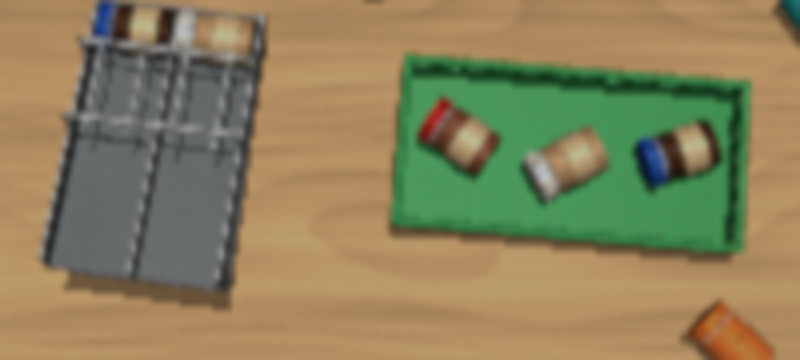

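In the crop, the basket shows red (458,140), white (567,163) with its lid at (543,175), and blue (680,153) with its lid at (652,163). The choice is confirmed. White goes to the right lane and blue to the left, both with lids to +y. I'll go over the rack mouth first to measure it closely.

Emit:
{"fn": "servo_tool", "kwargs": {"increments": [{"grip": 0, "x": 0, "y": 0, "z": -14, "roll": 7.16}, {"grip": 0, "x": 0, "y": 0, "z": -14, "roll": 7.16}, {"grip": 0, "x": 0, "y": 0, "z": -14, "roll": 7.16}, {"grip": 0, "x": 0, "y": 0, "z": -14, "roll": 7.16}, {"grip": 0, "x": 0, "y": 0, "z": -14, "roll": 7.16}]}}

```text
clock: 0.52
tcp_pos: [0.168, 0.5496, 0.3014]
orientation: [0.0, 0.447, 0.894, -0.001]
wrist_force: [-0.1, -0.8, -0.4]
finger_gap: 0.0855
grip_force: 0.0
```

Emit:
{"fn": "servo_tool", "kwargs": {"increments": [{"grip": 0, "x": 0, "y": 0, "z": 0, "roll": 7.16}, {"grip": 0, "x": 0, "y": 0, "z": 0, "roll": 7.16}, {"grip": 0, "x": 0, "y": 0, "z": 0, "roll": 7.16}, {"grip": 0, "x": 0, "y": 0, "z": 0, "roll": 7.16}, {"grip": 0, "x": 0, "y": 0, "z": 0, "roll": 7.16}]}}

```text
clock: 0.93
tcp_pos: [0.1681, 0.5496, 0.3008]
orientation: [0.0, 0.701, 0.714, -0.0]
wrist_force: [1.0, 0.1, -0.4]
finger_gap: 0.0855
grip_force: 0.0
```

Emit:
{"fn": "servo_tool", "kwargs": {"increments": [{"grip": 0, "x": 0, "y": 0, "z": 0, "roll": 7.16}, {"grip": 0, "x": -29, "y": 29, "z": 0, "roll": 0}, {"grip": 0, "x": -29, "y": 29, "z": 0, "roll": 0}, {"grip": 0, "x": -29, "y": 29, "z": 0, "roll": 0}, {"grip": 0, "x": -29, "y": 29, "z": 0, "roll": 0}]}}

```text
clock: 1.35
tcp_pos: [0.2723, 0.4214, 0.3007]
orientation: [0.0, 0.741, 0.671, -0.0]
wrist_force: [0.2, -0.5, -0.4]
finger_gap: 0.0853
grip_force: 0.0
```

Emit:
{"fn": "servo_tool", "kwargs": {"increments": [{"grip": 0, "x": -29, "y": 29, "z": 0, "roll": 0}, {"grip": 0, "x": -29, "y": 29, "z": 0, "roll": 0}, {"grip": 0, "x": -29, "y": 29, "z": 0, "roll": 0}, {"grip": 0, "x": -29, "y": 29, "z": 0, "roll": 0}, {"grip": 0, "x": -29, "y": 29, "z": 0, "roll": 0}]}}

```text
clock: 1.77
tcp_pos: [0.4022, 0.2621, 0.3011]
orientation: [-0.0, 0.742, 0.671, -0.0]
wrist_force: [0.2, 0.6, 0.3]
finger_gap: 0.0856
grip_force: 0.0
```

Emit:
{"fn": "servo_tool", "kwargs": {"increments": [{"grip": 0, "x": -29, "y": 29, "z": 0, "roll": 0}, {"grip": 0, "x": -29, "y": 29, "z": 0, "roll": 0}, {"grip": 0, "x": 0, "y": 0, "z": 0, "roll": 0}]}}

```text
clock: 2.02
tcp_pos: [0.4575, 0.1953, 0.3004]
orientation: [0.001, 0.744, 0.668, -0.0]
wrist_force: [-0.2, 1.1, -0.7]
finger_gap: 0.0852
grip_force: 0.0
```

```bash
python3 - <<'E'
from h import *
st,a=snap("wrist","w1");print(st["clock"],st["tcp_pos"],st["orientation"],np.abs(st["qvel"]).max())
cv2.imwrite("pics/w1b.png",cv2.resize(a[:,:,::-1],(800,600)))
E
```

```text
2.0167 [0.45752671 0.19533104 0.30036648] [ 1.13845778e-03  7.44348854e-01  6.67789908e-01 -3.56251053e-04] 0.09840147441754238
```

View pics/w1b.png

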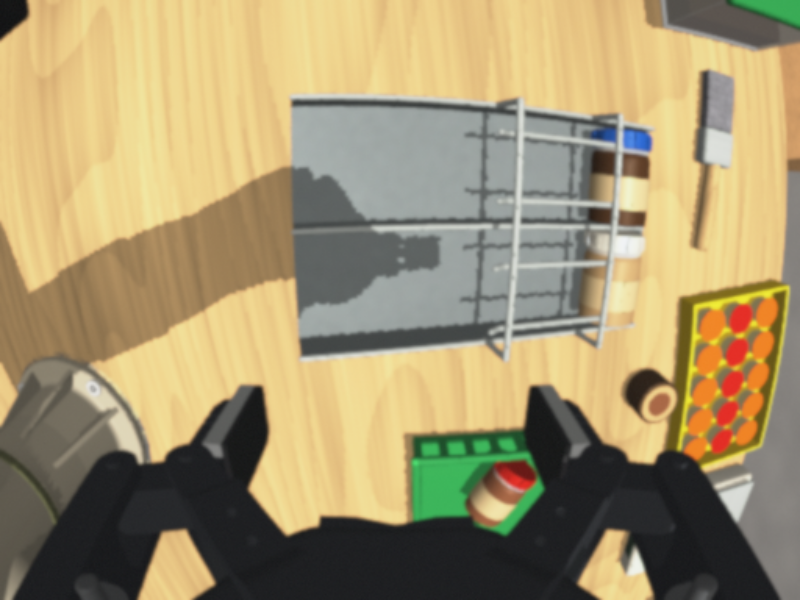

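The wrist view (800x600) shows the rack mouth clearly. Its wall tops start at (292,98), (295,227) and (300,358). The blue first jar is at (620,180) in the left lane and the white one at (613,280) in the right lane, both lids up, which is +y. Next I fit the wall lines.

```bash
cat >> h.py <<'E'
def rackfit(a,st,w0,show=True):
    "w0: guess (x,y,yaw) of rack; ridges of the wall tops -> refined"
    g=cv2.GaussianBlur(cv2.cvtColor(a,cv2.COLOR_RGB2GRAY),(0,0),.8).astype(float)
    x0,y0,t=w0
    for it in range(3):
        ex=np.array([np.cos(t),np.sin(t)]);ey=np.array([-ex[1],ex[0]]);A=[];B=[]
        for yr,h in((88,36.5),(0,31),(-88,36.5)):
            xs=np.arange(-135,-30,3.)/1e3;z=.080-.249*xs+h/1e3
            P=lambda d:np.c_[np.array([x0,y0])+xs[:,None]*ex+(yr/1e3+d)*ey,z]
            ds=np.arange(-.009,.0091,.0005);V=np.array([cv2.remap(g.astype(np.float32),proj("wrist",P(d),st).astype(np.float32)[None],None,1)[0] for d in ds])
            j=V.argmax(0);d=ds[j];ok=np.abs(d-np.median(d))<.002
            w=V[:,ok]-np.percentile(V[:,ok],60,axis=0);w[w<0]=0;w*=np.abs(ds[:,None]-d[ok])<.003
            d=(w*ds[:,None]).sum(0)/w.sum(0)
            if show and it==2:print(yr,"n",ok.sum(),"resid mm",(d.mean()*1e3).round(2),"slope",np.polyfit(xs[ok],d,1)[0].round(4))
            A+=[[1,x] for x in xs[ok]];B+=list(d)
        c=np.linalg.lstsq(np.array(A),np.array(B),rcond=None)[0]
        x0,y0=np.array([x0,y0])+c[0]*ey;t+=c[1]
    return x0,y0,t
E
python3 - <<'E'
from h import *
from scipy.spatial.transform import Rotation as Ro
a=cv2.imread("pics/w1.png")[:,:,::-1];q=np.array([0.00113845778,.744348854,.667789908,-.000356251])
st={"tcp_pos":np.array([.45752671,.19533104,.30036648]),"orientation":q}
k=1/1.5625
c=plane("wrist",np.array([(292,98),(300,358)])*k,.1515,st);print("hi end corners",c.round(4),np.linalg.norm(c[0]-c[1]))
v=c[0]-c[1];t=np.arctan2(-v[0],v[1]);m=c.mean(0);o=m+.142*np.array([np.cos(t),np.sin(t)]);print("guess",o,np.degrees(t))
x=rackfit(np.ascontiguousarray(a),st,(o[0],o[1],t));print(np.round(x,4),np.degrees(x[2]))
ex=Ro.from_quat([q[1],q[2],q[3],q[0]]).as_matrix()[:,0];print("toolx yaw",np.degrees(np.arctan2(ex[1],ex[0])))
E
```

```text
hi end corners [[0.4066 0.3218]
 [0.3855 0.1485]] 0.17448570485499004
guess [0.53702109 0.21804744] -6.915960377168932
88 n 16 resid mm 6.32 slope 0.0089
0 n 33 resid mm 0.29 slope 0.0067
-88 n 8 resid mm -6.21 slope 0.005
[ 0.5372  0.2193 -0.1196] -6.8517498396466685
toolx yaw 83.7934358063086
```

```bash
sed -i 's/ds=np.arange(-.009,.0091,.0005)/ds=np.arange(-.009,.0091,.0005)*(1 if yr==0 else .4)/' h.py; python3 - <<'E'
from h import *
a=np.ascontiguousarray(cv2.imread("pics/w1.png")[:,:,::-1]);q=np.array([0.00113845778,.744348854,.667789908,-.000356251])
st={"tcp_pos":np.array([.45752671,.19533104,.30036648]),"orientation":q}
x=rackfit(a,st,(.537,.218,-.12));print(np.round(x,4),np.degrees(x[2]))
# profile across at x=-90, in rack y
x0,y0,t=x;ex=np.array([np.cos(t),np.sin(t)]);ey=np.array([-ex[1],ex[0]])
for yr in(88,0,-88):
    ds=np.arange(-10,11,1.)
    P=[np.r_[np.array([x0,y0])-.09*ex+(yr+d)/1e3*ey,.080+.0224+(.031 if yr==0 else .0365)] for d in ds]
    uv=proj("wrist",np.array(P),st).astype(np.float32)
    print(yr,cv2.remap(cv2.cvtColor(a,cv2.COLOR_RGB2GRAY),uv[None],None,1)[0])
E
```

```text
88 n 35 resid mm 2.23 slope 0.0052
0 n 33 resid mm -0.05 slope -0.0
-88 n 27 resid mm -2.45 slope -0.0027
[ 0.5371  0.2187 -0.1195] -6.84815345352283
88 [166 166 162 146 114  81  67  85 126 172 202 211 212 217 220 220 220 220
 220 220 219]
0 [ 98  98  98  98  98  97  99 107 130 167 192 191 161 118  88  86 105 132
 152 163 166]
-88 [217 217 217 218 217 217 217 217 218 217 208 186 148 106  82  72  69  68
  70  69  70]
```

Emit:
{"fn": "servo_tool", "kwargs": {"increments": [{"grip": 0, "x": 0, "y": 0, "z": 0, "roll": -6.2}, {"grip": 0, "x": 0, "y": 0, "z": 0, "roll": -6.2}, {"grip": 0, "x": 0, "y": 0, "z": 0, "roll": -6.2}, {"grip": 0, "x": 0, "y": 0, "z": 0, "roll": -6.2}, {"grip": 0, "x": 0, "y": 0, "z": 0, "roll": -6.2}]}}

```text
clock: 2.48
tcp_pos: [0.4524, 0.2015, 0.3011]
orientation: [-0.001, 0.533, 0.846, -0.0]
wrist_force: [-0.2, 0.3, 0.0]
finger_gap: 0.0854
grip_force: 0.0
```

Emit:
{"fn": "servo_tool", "kwargs": {"increments": [{"grip": 0, "x": -36.3, "y": -9, "z": 0, "roll": 0}, {"grip": 0, "x": -36.3, "y": -9, "z": 0, "roll": 0}, {"grip": 0, "x": -36.3, "y": -9, "z": 0, "roll": 0}, {"grip": 0, "x": -36.3, "y": -9, "z": 0, "roll": 0}, {"grip": 0, "x": -36.3, "y": -9, "z": 0, "roll": 0}]}}

```text
clock: 2.9
tcp_pos: [0.4896, 0.0171, 0.3012]
orientation: [-0.0, 0.535, 0.845, 0.0]
wrist_force: [1.3, -0.6, 0.1]
finger_gap: 0.0853
grip_force: 0.0
```

Emit:
{"fn": "servo_tool", "kwargs": {"increments": [{"grip": 0, "x": -36.3, "y": -9, "z": 5, "roll": 0}, {"grip": 0, "x": -36.3, "y": -9, "z": 5, "roll": 0}, {"grip": 0, "x": -36.3, "y": -9, "z": 10, "roll": 0}, {"grip": 0, "x": -36.3, "y": -9, "z": 10, "roll": 0}, {"grip": 0, "x": -36.3, "y": -9, "z": 10, "roll": 0}]}}

```text
clock: 3.32
tcp_pos: [0.5269, -0.1665, 0.2608]
orientation: [-0.0, 0.535, 0.845, 0.0]
wrist_force: [1.3, 0.4, 0.9]
finger_gap: 0.0856
grip_force: 0.0
```

Emit:
{"fn": "servo_tool", "kwargs": {"increments": [{"grip": 0, "x": -36.3, "y": -9, "z": 10, "roll": 0}, {"grip": 0, "x": -36.3, "y": -9, "z": 0, "roll": 0}, {"grip": 0, "x": -36.3, "y": -9, "z": 0, "roll": 0}, {"grip": 0, "x": 0, "y": 0, "z": 0, "roll": 0}, {"grip": 0, "x": 0, "y": 0, "z": 0, "roll": 0}]}}

```text
clock: 3.73
tcp_pos: [0.5489, -0.2767, 0.2499]
orientation: [-0.001, 0.536, 0.844, 0.0]
wrist_force: [-0.1, 0.2, -0.1]
finger_gap: 0.0853
grip_force: 0.0
```

```bash
python3 - <<'E'
from h import *
st,a=snap("wrist","w2");print(st["clock"],repr(st["tcp_pos"]),repr(st["orientation"]),np.abs(st["qvel"]).max())
np.savez("w2.npz",tcp_pos=st["tcp_pos"],orientation=st["orientation"])
cv2.imwrite("pics/w2b.png",cv2.resize(a[:,:,::-1],(800,600)))
E
```

```text
3.7333 array([ 0.54893074, -0.27671887,  0.24989652]) array([-1.15198220e-03,  5.36268240e-01,  8.44046780e-01,  2.85073623e-04]) 0.038042589427534544
```

View pics/w2b.png

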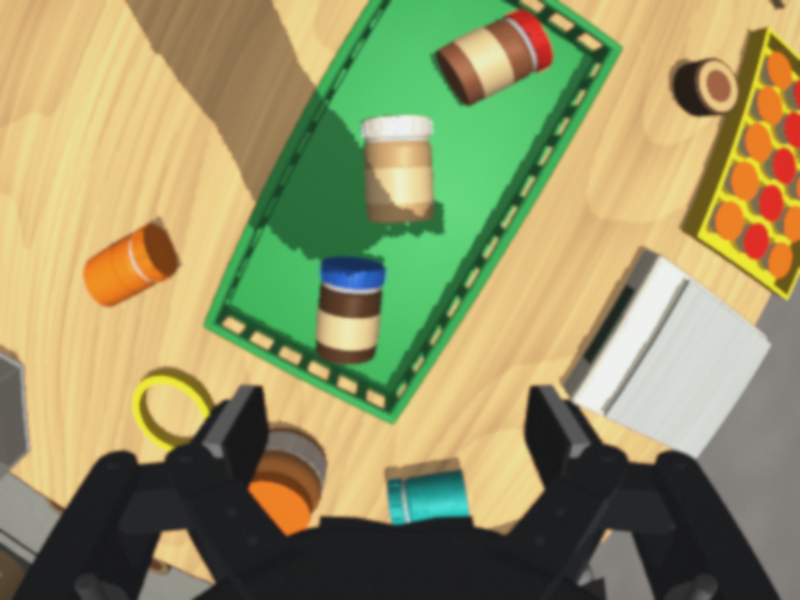

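The wrist view shows the white jar at (398,170) with its lid up (tool +x), nearly aligned, and the blue jar at (350,310), also lid up. Red is at (495,55). I'll segment the jars against the green.

```bash
cat >> h.py <<'E'
from scipy.spatial.transform import Rotation as Ro
def toolR(st):
    w,x,y,z=st["orientation"];return Ro.from_quat([x,y,z,w]).as_matrix()
def jarfit(a,st,seed,zc=.030):
    "seed (native px) on jar: returns centre xy, axis yaw deg (towards image up), length, width; ends at top line z=zc+.026"
    h=cv2.cvtColor(a,cv2.COLOR_RGB2HSV);m=((h[...,0]<38)|(h[...,0]>88)|(h[...,1]<70)).astype(np.uint8)
    m=cv2.morphologyEx(m,cv2.MORPH_OPEN,np.ones((3,3)))
    n,l=cv2.connectedComponents(m,connectivity=4);c=l==l[seed[1],seed[0]]
    k,_=cv2.findContours(c.astype(np.uint8),0,cv2.CHAIN_APPROX_NONE);p=max(k,key=len)[:,0].astype(float)
    r=cv2.minAreaRect(plane("wrist",p,zc,st).astype(np.float32)*1000)
    bx=cv2.boxPoints(r);e=[bx[1]-bx[0],bx[2]-bx[1]];e=max(e,key=np.linalg.norm);u=e/np.linalg.norm(e)
    if u@toolR(st)[:2,0]<0:u=-u
    v=np.array([-u[1],u[0]])
    q=plane("wrist",p,zc,st)*1000;mid=(q@v).min()/2+(q@v).max()/2
    # sides refined: fit both long edges
    qt=plane("wrist",p,zc+.026,st)*1000;s=np.abs(qt@v-np.median(qt@v))<12
    ends=(qt[s]@u).min(),(qt[s]@u).max();Wd=np.ptp(q@v)
    lo,hi=np.percentile(q@u,[20,80]);sl=[]
    for sg in(1,-1):
        g=(q@u>lo)&(q@u<hi)&(sg*(q@v-mid)>15);sl.append(np.polyfit(q[g]@u,q[g]@v,1)[0])
    yaw=np.degrees(np.arctan2(u[1],u[0])+np.mean(sl))
    return (u*np.mean(ends)+v*mid)/1000,yaw,ends[1]-ends[0],Wd,c.sum(),np.degrees(sl)
E
python3 - <<'E'
from h import *
st=dict(np.load("w2.npz"));a=np.ascontiguousarray(cv2.imread("pics/w2.png")[:,:,::-1])
R=toolR(st);print("tool yaw",np.degrees(np.arctan2(R[1,0],R[0,0])))
for n,s in(("white",(254,110)),("blue",(222,205))):
    c,y,*r=jarfit(a,st,s);print(n,c.round(4),y,r,"tool delta mm",(R.T@(np.r_[c,0.03]-st["tcp_pos"])*1e3).round(1))
E
```

```text
tool yaw 115.13997754036377
white [ 0.5189 -0.21  ] 117.36098505571698 [np.float64(77.70349190757008), np.float64(54.07350065296623), np.int64(2874), array([2.18743941, 1.32440375])] tool delta mm [ 72.7   1.3 220.1]
blue [ 0.5299 -0.3239] 108.11579819952277 [np.float64(87.3149890356251), np.float64(52.71023567220118), np.int64(2543), array([-0.1061655 , -0.87886473])] tool delta mm [-35.1 -37.1 219.8]
```

Emit:
{"fn": "servo_tool", "kwargs": {"increments": [{"grip": 0, "x": 0, "y": 0, "z": 20, "roll": -2.2}, {"grip": 0, "x": 24.2, "y": 1.4, "z": 30, "roll": 0}, {"grip": 0, "x": 24.2, "y": 1.4, "z": 30, "roll": 0}, {"grip": 0, "x": 24.2, "y": 1.3, "z": 30, "roll": 0}, {"grip": 0, "x": 0, "y": 0, "z": 30, "roll": 0}]}}

```text
clock: 4.2
tcp_pos: [0.5163, -0.2034, 0.1106]
orientation: [-0.002, 0.517, 0.856, 0.001]
wrist_force: [-0.2, 0.1, -0.6]
finger_gap: 0.0852
grip_force: 0.0
```

Emit:
{"fn": "servo_tool", "kwargs": {"increments": [{"grip": 0, "x": 0, "y": 0, "z": 10, "roll": 0}, {"grip": 0, "x": 0, "y": 0, "z": 0, "roll": 0}, {"grip": 0, "x": 0, "y": 0, "z": 0, "roll": 0}]}}

```text
clock: 4.45
tcp_pos: [0.5197, -0.2094, 0.1023]
orientation: [0.0, 0.519, 0.855, 0.0]
wrist_force: [0.1, -0.1, -0.1]
finger_gap: 0.0853
grip_force: 0.0
```

```bash
python3 - <<'E'
from h import *
st=env.get_state();R=toolR(st);print(st["tcp_pos"],np.degrees(np.arctan2(R[1,0],R[0,0])),(R.T@(np.array([.5189,-.21,.013])-st["tcp_pos"])*1e3).round(1))
E
```

```text
[ 0.51971743 -0.20935244  0.10226643] 117.50839092151672 [-0.1 -1.1 89.3]
```

Emit:
{"fn": "servo_tool", "kwargs": {"increments": [{"grip": 0, "x": 0, "y": -1, "z": 25, "roll": 0}, {"grip": 0, "x": 0, "y": 0, "z": 25, "roll": 0}, {"grip": 0, "x": 0, "y": 0, "z": 20, "roll": 0}, {"grip": 0, "x": 0, "y": 0, "z": 12, "roll": 0}, {"grip": 0, "x": 0, "y": 0, "z": 7, "roll": 0}], "grip_force": 30}}

```text
clock: 4.87
tcp_pos: [0.5194, -0.2113, 0.0128]
orientation: [0.001, 0.519, 0.855, 0.0]
wrist_force: [-0.4, -0.4, 0.5]
finger_gap: 0.0855
grip_force: 0.0
```

Emit:
{"fn": "servo_tool", "kwargs": {"increments": [{"grip": 0, "x": 0, "y": 0, "z": 0, "roll": 0}, {"grip": 0.3, "x": 0, "y": 0, "z": 0, "roll": 0}, {"grip": 0.6, "x": 0, "y": 0, "z": 0, "roll": 0}, {"grip": 1, "x": 0, "y": 0, "z": 0, "roll": 0}, {"grip": 1, "x": 0, "y": 0, "z": 0, "roll": 0}]}}

```text
clock: 5.28
tcp_pos: [0.5194, -0.2112, 0.014]
orientation: [0.002, 0.519, 0.855, -0.0]
wrist_force: [-1.4, 0.1, 6.6]
finger_gap: 0.051
grip_force: 30.6
```

Emit:
{"fn": "servo_tool", "kwargs": {"increments": [{"grip": 1, "x": 0, "y": 0, "z": 0, "roll": 0}, {"grip": 1, "x": 0, "y": 0, "z": 0, "roll": 0}, {"grip": 1, "x": 0, "y": 0, "z": 0, "roll": 0}, {"grip": 1, "x": 0, "y": 0, "z": 0, "roll": 0}]}}

```text
clock: 5.62
tcp_pos: [0.5194, -0.2112, 0.014]
orientation: [0.002, 0.519, 0.855, -0.0]
wrist_force: [-0.3, 0.6, 6.1]
finger_gap: 0.0513
grip_force: 30.6
```

Emit:
{"fn": "servo_tool", "kwargs": {"increments": [{"grip": 1, "x": 0, "y": 0, "z": -20, "roll": 0}, {"grip": 1, "x": 0, "y": 0, "z": -40, "roll": 0}, {"grip": 1, "x": 0, "y": 0, "z": -40, "roll": 0}, {"grip": 1, "x": 0, "y": 0, "z": -40, "roll": 0}, {"grip": 1, "x": 0, "y": 0, "z": -40, "roll": 0}]}}

```text
clock: 6.03
tcp_pos: [0.5178, -0.2101, 0.1945]
orientation: [0.0, 0.519, 0.855, 0.0]
wrist_force: [1.2, -1.2, -0.9]
finger_gap: 0.0512
grip_force: 32.1
```

Emit:
{"fn": "servo_tool", "kwargs": {"increments": [{"grip": 1, "x": 0, "y": 0, "z": -10, "roll": 6.87}, {"grip": 1, "x": 0, "y": 0, "z": -10, "roll": 6.87}, {"grip": 1, "x": 0, "y": 0, "z": -10, "roll": 6.87}, {"grip": 1, "x": 0, "y": 0, "z": 0, "roll": 6.87}, {"grip": 1, "x": 0, "y": 0, "z": 0, "roll": 6.87}]}}

```text
clock: 6.45
tcp_pos: [0.5186, -0.2106, 0.2237]
orientation: [0.001, 0.75, 0.661, 0.0]
wrist_force: [0.1, 0.8, -1.0]
finger_gap: 0.0509
grip_force: 32.2
```

Emit:
{"fn": "servo_tool", "kwargs": {"increments": [{"grip": 1, "x": 34.9, "y": -10.8, "z": 0, "roll": 0}, {"grip": 1, "x": 34.9, "y": -10.8, "z": 0, "roll": 0}, {"grip": 1, "x": 34.9, "y": -10.8, "z": 0, "roll": 0}, {"grip": 1, "x": 34.9, "y": -10.8, "z": 0, "roll": 0}, {"grip": 1, "x": 34.9, "y": -10.8, "z": 0, "roll": 0}]}}

```text
clock: 6.87
tcp_pos: [0.4849, -0.0293, 0.2226]
orientation: [0.0, 0.749, 0.663, 0.0]
wrist_force: [1.8, 1.0, -1.2]
finger_gap: 0.0509
grip_force: 32.1
```

Emit:
{"fn": "servo_tool", "kwargs": {"increments": [{"grip": 1, "x": 34.9, "y": -10.8, "z": 0, "roll": 0}, {"grip": 1, "x": 34.9, "y": -10.8, "z": 0, "roll": 0}, {"grip": 1, "x": 34.9, "y": -10.8, "z": 0, "roll": 0}, {"grip": 1, "x": 34.9, "y": -10.8, "z": 0, "roll": 0}, {"grip": 1, "x": 34.9, "y": -10.8, "z": 0, "roll": 0}]}}

```text
clock: 7.28
tcp_pos: [0.4522, 0.1507, 0.2228]
orientation: [0.0, 0.749, 0.663, 0.0]
wrist_force: [1.0, -0.3, -1.8]
finger_gap: 0.051
grip_force: 32.1
```

Emit:
{"fn": "servo_tool", "kwargs": {"increments": [{"grip": 1, "x": 34.9, "y": -10.8, "z": 0, "roll": 0}, {"grip": 1, "x": 0, "y": 0, "z": 0, "roll": 0}, {"grip": 1, "x": 0, "y": 0, "z": 0, "roll": 0}, {"grip": 1, "x": 0, "y": 0, "z": 0, "roll": 0}]}}

```text
clock: 7.62
tcp_pos: [0.4463, 0.185, 0.2225]
orientation: [0.0, 0.748, 0.664, 0.0]
wrist_force: [1.0, -0.3, -0.8]
finger_gap: 0.0509
grip_force: 32.1
```

```bash
python3 - <<'E'
from h import *
st,a=snap("wrist","w3");R=toolR(st);print(st["clock"],st["tcp_pos"],np.degrees(np.arctan2(R[1,0],R[0,0])),(R.T@(np.array([.4473,.1838,.112])-st["tcp_pos"])*1e3).round(1),st["finger_gap"])
np.savez("w3.npz",tcp_pos=st["tcp_pos"],orientation=st["orientation"])
x=rackfit(a,st,(.5371,.2187,-.1195));print(np.round(x,4),np.degrees(x[2]))
cv2.imwrite("pics/w3b.png",cv2.resize(a[:,:,::-1],(800,600)))
E
```

```text
7.6167 [0.44634433 0.18498259 0.22246957] 83.14083109170625 [ -1.    1.1 110.5] 0.05094206479578515
88 n 24 resid mm 0.5 slope 0.0056
0 n 34 resid mm -0.89 slope -0.004
-88 n 21 resid mm 0.8 slope -0.0012
[ 0.5372  0.2199 -0.1159] -6.642265094755703
```

View pics/w3b.png

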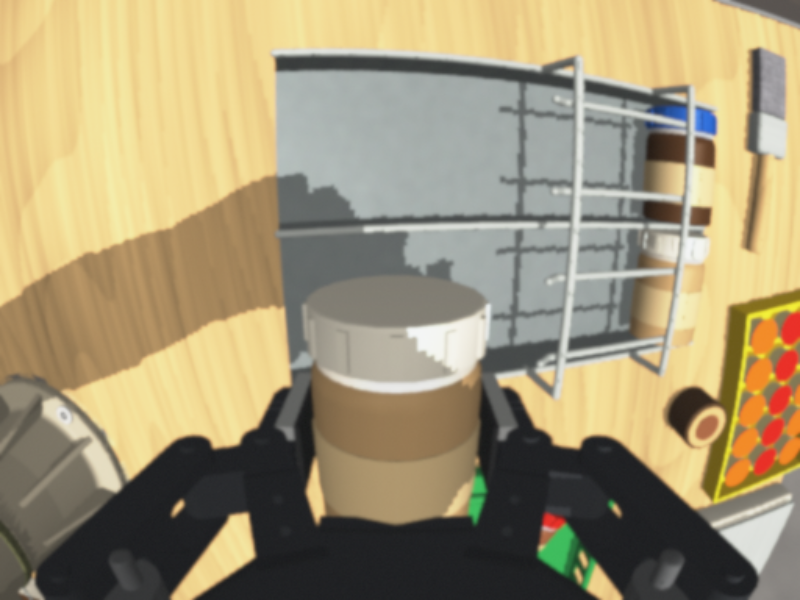

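The white jar is held straight. The lid ellipse in the image spans rows 276–327 at column 396. I'll check its offset along the lane's width.

```bash
python3 - <<'E'
from h import *
st=dict(np.load("w3.npz"));R=toolR(st);k=1/1.5625
for z in(-.046,-.042,-.038): print(z,[ (x,(proj("wrist",st["tcp_pos"]+R@[x,0,z],st)/k).round(1)[0].tolist(),(proj("wrist",st["tcp_pos"]+R@[x,0,z+.052],st)/k).round(1)[0].tolist()) for x in(.036,.040,.044)])
E
```

```text
-0.046 [(0.036, [395.7, 349.7], [395.5, 288.4]), (0.04, [395.7, 333.3], [395.5, 276.8]), (0.044, [395.7, 316.5], [395.5, 265.1])]
-0.042 [(0.036, [395.7, 343.0], [395.5, 285.3]), (0.04, [395.7, 327.2], [395.5, 274.0]), (0.044, [395.7, 310.9], [395.5, 262.5])]
-0.038 [(0.036, [395.7, 336.8], [395.5, 282.3]), (0.04, [395.7, 321.4], [395.5, 271.2]), (0.044, [395.7, 305.6], [395.5, 260.0])]
```

Emit:
{"fn": "servo_tool", "kwargs": {"increments": [{"grip": 1, "x": -0.5, "y": 0, "z": 30, "roll": 0}, {"grip": 1, "x": 0, "y": 0, "z": 30, "roll": 0}, {"grip": 1, "x": 0, "y": 0, "z": 20, "roll": 0}, {"grip": 1, "x": 0, "y": 0, "z": 15, "roll": 0}, {"grip": 1, "x": 0, "y": 0, "z": 8, "roll": 0}]}}

```text
clock: 8.08
tcp_pos: [0.4455, 0.1825, 0.1172]
orientation: [-0.001, 0.749, 0.662, -0.001]
wrist_force: [0.1, 0.4, -1.0]
finger_gap: 0.0513
grip_force: 32.2
```

Emit:
{"fn": "servo_tool", "kwargs": {"increments": [{"grip": 1, "x": 0, "y": 0, "z": 3, "roll": 0}, {"grip": 1, "x": 0, "y": 0, "z": 1, "roll": 0}, {"grip": 1, "x": 0, "y": 0, "z": 0, "roll": 0}]}}

```text
clock: 8.33
tcp_pos: [0.4472, 0.184, 0.116]
orientation: [0.0, 0.749, 0.663, 0.001]
wrist_force: [0.6, 1.2, -0.3]
finger_gap: 0.0507
grip_force: 32.2
```

Emit:
{"fn": "servo_tool", "kwargs": {"increments": [{"grip": 1, "x": 0, "y": 0, "z": 1.5, "roll": 0}, {"grip": 1, "x": 0, "y": 0, "z": 0, "roll": 0}]}}

```text
clock: 8.5
tcp_pos: [0.4471, 0.1846, 0.1146]
orientation: [0.0, 0.749, 0.663, 0.001]
wrist_force: [0.5, -0.4, -1.2]
finger_gap: 0.051
grip_force: 32.2
```

Emit:
{"fn": "servo_tool", "kwargs": {"increments": [{"grip": 1, "x": 0, "y": 0, "z": 1.5, "roll": 0}, {"grip": 1, "x": 0, "y": 0, "z": 0, "roll": 0}]}}

```text
clock: 8.67
tcp_pos: [0.4466, 0.1846, 0.1126]
orientation: [0.0, 0.748, 0.663, 0.0]
wrist_force: [0.6, -0.1, -1.2]
finger_gap: 0.051
grip_force: 32.2
```

Emit:
{"fn": "servo_tool", "kwargs": {"increments": [{"grip": 1, "x": 0, "y": 0, "z": 1.5, "roll": 0}, {"grip": 1, "x": 0, "y": 0, "z": 0, "roll": 0}]}}

```text
clock: 8.83
tcp_pos: [0.4463, 0.1846, 0.1107]
orientation: [-0.0, 0.748, 0.663, 0.0]
wrist_force: [0.1, -0.1, -0.9]
finger_gap: 0.0509
grip_force: 32.2
```

Emit:
{"fn": "servo_tool", "kwargs": {"increments": [{"grip": 1, "x": 0, "y": 0, "z": 1.2, "roll": 0}, {"grip": 1, "x": 0, "y": 0, "z": 0, "roll": 0}]}}

```text
clock: 9.0
tcp_pos: [0.4465, 0.1846, 0.11]
orientation: [0.0, 0.748, 0.663, 0.0]
wrist_force: [-0.2, 0.4, 3.1]
finger_gap: 0.0509
grip_force: 32.4
```

Emit:
{"fn": "servo_tool", "kwargs": {"increments": [{"grip": 1, "x": 0, "y": 0, "z": 1, "roll": 0}, {"grip": 1, "x": 0, "y": 0, "z": 0, "roll": 0}]}}

```text
clock: 9.17
tcp_pos: [0.4465, 0.1847, 0.1099]
orientation: [0.0, 0.748, 0.663, 0.001]
wrist_force: [-3.9, -1.2, 11.7]
finger_gap: 0.051
grip_force: 33.3
```

Emit:
{"fn": "servo_tool", "kwargs": {"increments": [{"grip": 1, "x": 0, "y": 0, "z": -1, "roll": 0}, {"grip": 0.3, "x": 0, "y": 0, "z": 0, "roll": 0}, {"grip": 0.3, "x": 0, "y": 0, "z": 0, "roll": 0}, {"grip": 0.3, "x": 0, "y": 0, "z": 0, "roll": 0}]}}

```text
clock: 9.5
tcp_pos: [0.4467, 0.1845, 0.1095]
orientation: [0.0, 0.748, 0.663, 0.0]
wrist_force: [0.3, 0.3, 1.0]
finger_gap: 0.0597
grip_force: 0.3
```

Emit:
{"fn": "servo_tool", "kwargs": {"increments": [{"grip": 0.3, "x": 0, "y": 0, "z": -15, "roll": 0}, {"grip": 0.3, "x": 0, "y": 0, "z": -40, "roll": 0}, {"grip": 0.3, "x": 0, "y": 0, "z": -40, "roll": 0}, {"grip": 0, "x": 0, "y": 0, "z": -40, "roll": 0}, {"grip": 0, "x": 0, "y": 0, "z": -40, "roll": 0}]}}

```text
clock: 9.92
tcp_pos: [0.4459, 0.1844, 0.2861]
orientation: [-0.0, 0.748, 0.663, -0.0]
wrist_force: [1.2, 0.7, 0.1]
finger_gap: 0.0816
grip_force: 0.0
```

Emit:
{"fn": "servo_tool", "kwargs": {"increments": [{"grip": 0, "x": 0, "y": 0, "z": 0, "roll": 0}, {"grip": 0, "x": 0, "y": 0, "z": 0, "roll": 0}, {"grip": 0, "x": 0, "y": 0, "z": 0, "roll": 0}]}}

```text
clock: 10.17
tcp_pos: [0.4464, 0.1845, 0.2842]
orientation: [-0.0, 0.748, 0.663, -0.0]
wrist_force: [-0.0, 0.9, 0.1]
finger_gap: 0.0852
grip_force: 0.0
```

```bash
python3 - <<'E'
from h import *
st,a=snap("wrist","w4");R=toolR(st);print(st["clock"],st["tcp_pos"],np.degrees(np.arctan2(R[1,0],R[0,0])))
cv2.imwrite("pics/w4b.png",cv2.resize(a[:,:,::-1],(640,480)))
E
```

```text
10.1667 [0.44636964 0.18448956 0.28424879] 83.08780669546367
```

View pics/w4b.png

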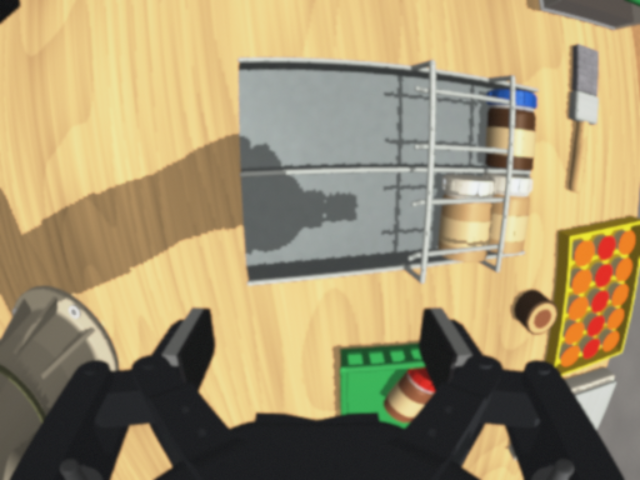

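The white jar rests against its partner, lid the same way (lids at (470,187) and (515,185) in 640x480). Now the blue jar.

Emit:
{"fn": "servo_tool", "kwargs": {"increments": [{"grip": 0, "x": 0, "y": 0, "z": 0, "roll": -6.28}, {"grip": 0, "x": 0, "y": 0, "z": 0, "roll": -6.28}, {"grip": 0, "x": 0, "y": 0, "z": 0, "roll": -6.28}, {"grip": 0, "x": 0, "y": 0, "z": 0, "roll": -6.28}, {"grip": 0, "x": 0, "y": 0, "z": 0, "roll": 0}]}}

```text
clock: 10.63
tcp_pos: [0.4454, 0.1842, 0.2826]
orientation: [-0.001, 0.585, 0.811, -0.001]
wrist_force: [-0.7, 0.5, -0.6]
finger_gap: 0.0858
grip_force: 0.0
```

Emit:
{"fn": "servo_tool", "kwargs": {"increments": [{"grip": 0, "x": -38.8, "y": -5.3, "z": 0, "roll": 0}, {"grip": 0, "x": -38.8, "y": -5.3, "z": 0, "roll": 0}, {"grip": 0, "x": -38.8, "y": -5.3, "z": 0, "roll": 0}, {"grip": 0, "x": -38.8, "y": -5.3, "z": 0, "roll": 0}, {"grip": 0, "x": -38.8, "y": -5.3, "z": 0, "roll": 0}]}}

```text
clock: 11.05
tcp_pos: [0.4811, -0.0095, 0.2833]
orientation: [-0.001, 0.587, 0.809, -0.0]
wrist_force: [1.4, 1.0, -0.6]
finger_gap: 0.0856
grip_force: 0.0
```

Emit:
{"fn": "servo_tool", "kwargs": {"increments": [{"grip": 0, "x": -38.8, "y": -5.3, "z": 4, "roll": 0}, {"grip": 0, "x": -38.8, "y": -5.3, "z": 4, "roll": 0}, {"grip": 0, "x": -38.8, "y": -5.3, "z": 4, "roll": 0}, {"grip": 0, "x": -38.8, "y": -5.3, "z": 4, "roll": 0}, {"grip": 0, "x": -38.8, "y": -5.3, "z": 4, "roll": 0}]}}

```text
clock: 11.47
tcp_pos: [0.5166, -0.2024, 0.2629]
orientation: [-0.001, 0.588, 0.809, -0.0]
wrist_force: [1.0, 0.2, 0.0]
finger_gap: 0.0854
grip_force: 0.0
```

Emit:
{"fn": "servo_tool", "kwargs": {"increments": [{"grip": 0, "x": -38.8, "y": -5.3, "z": 4, "roll": 0}, {"grip": 0, "x": -38.8, "y": -5.3, "z": 4, "roll": 0}, {"grip": 0, "x": -38.8, "y": -5.3, "z": 4, "roll": 0}, {"grip": 0, "x": -38.8, "y": -5.3, "z": 2, "roll": 0}, {"grip": 0, "x": -38.8, "y": -5.3, "z": 0, "roll": 0}]}}

```text
clock: 11.88
tcp_pos: [0.552, -0.3946, 0.248]
orientation: [-0.002, 0.588, 0.809, 0.0]
wrist_force: [1.5, 0.0, 1.2]
finger_gap: 0.085
grip_force: 0.0
```

Emit:
{"fn": "servo_tool", "kwargs": {"increments": [{"grip": 0, "x": 0, "y": 0, "z": 0, "roll": 0}, {"grip": 0, "x": 0, "y": 0, "z": 0, "roll": 0}, {"grip": 0, "x": 0, "y": 0, "z": 0, "roll": 0}]}}

```text
clock: 12.13
tcp_pos: [0.552, -0.3928, 0.2487]
orientation: [-0.002, 0.587, 0.809, 0.0]
wrist_force: [0.3, 1.0, -0.8]
finger_gap: 0.0855
grip_force: 0.0
```

```bash
python3 - <<'E'
from h import *
st,a=snap("wrist","w5");R=toolR(st)
print(st["tcp_pos"],np.degrees(np.arctan2(R[1,0],R[0,0])))
s=proj("wrist",[.5299,-.3239,.056],st)[0].astype(int);print(s)
c,y,*r=jarfit(a,st,s);print(c.round(4),y,r,"tool delta",(R.T@(np.r_[c,0.013]-st["tcp_pos"])*1e3).round(1))
E
```

```text
[ 0.55204029 -0.39278219  0.24867166] 108.06235738773377
[253 108]
[ 0.5305 -0.3286] 108.27211347977932 [np.float64(75.120255312469), np.float64(53.90669506194433), np.int64(2789), array([0.27710704, 0.18814326])] tool delta [ 6.690e+01 -2.000e-01  2.359e+02]
```

Emit:
{"fn": "servo_tool", "kwargs": {"increments": [{"grip": 0, "x": 22.3, "y": 0, "z": 30, "roll": 0}, {"grip": 0, "x": 22.3, "y": 0, "z": 30, "roll": 0}, {"grip": 0, "x": 22.3, "y": 0, "z": 30, "roll": 0}, {"grip": 0, "x": 0, "y": 0, "z": 30, "roll": 0}, {"grip": 0, "x": 0, "y": 0, "z": 26, "roll": 0}]}}

```text
clock: 12.6
tcp_pos: [0.5309, -0.3257, 0.104]
orientation: [-0.0, 0.585, 0.811, 0.0]
wrist_force: [0.0, -0.4, 0.6]
finger_gap: 0.0854
grip_force: 0.0
```

Emit:
{"fn": "servo_tool", "kwargs": {"increments": [{"grip": 0, "x": 0, "y": 0, "z": 0, "roll": 0}, {"grip": 0, "x": 0, "y": 0, "z": 0, "roll": 0}, {"grip": 0, "x": 0, "y": 0, "z": 0, "roll": 0}]}}

```text
clock: 12.85
tcp_pos: [0.5327, -0.3295, 0.1067]
orientation: [0.001, 0.586, 0.81, 0.0]
wrist_force: [0.1, -0.5, 0.9]
finger_gap: 0.0855
grip_force: 0.0
```

```bash
python3 - <<'E'
from h import *
st=env.get_state();R=toolR(st);print(st["tcp_pos"],np.degrees(np.arctan2(R[1,0],R[0,0])),(R.T@(np.array([.5305,-.3286,.013])-st["tcp_pos"])*1e3).round(1))
E
```

```text
[ 0.53273904 -0.32949387  0.10674609] 108.24242780186965 [ 1.7 -2.  93.7]
```

Emit:
{"fn": "servo_tool", "kwargs": {"increments": [{"grip": 0, "x": 1, "y": -1.5, "z": 25, "roll": 0}, {"grip": 0, "x": 0, "y": 0, "z": 25, "roll": 0}, {"grip": 0, "x": 0, "y": 0, "z": 22, "roll": 0}, {"grip": 0, "x": 0, "y": 0, "z": 14, "roll": 0}, {"grip": 0, "x": 0, "y": 0, "z": 7, "roll": 0}], "grip_force": 30}}

```text
clock: 13.27
tcp_pos: [0.5306, -0.3295, 0.0119]
orientation: [0.0, 0.586, 0.81, 0.0]
wrist_force: [-1.0, 1.0, -0.4]
finger_gap: 0.0853
grip_force: 0.0
```

Emit:
{"fn": "servo_tool", "kwargs": {"increments": [{"grip": 0, "x": 0, "y": 0, "z": 0, "roll": 0}, {"grip": 0.3, "x": 0, "y": 0, "z": 0, "roll": 0}, {"grip": 0.6, "x": 0, "y": 0, "z": 0, "roll": 0}, {"grip": 1, "x": 0, "y": 0, "z": 0, "roll": 0}, {"grip": 1, "x": 0, "y": 0, "z": 0, "roll": 0}]}}

```text
clock: 13.68
tcp_pos: [0.5313, -0.3301, 0.0136]
orientation: [0.002, 0.586, 0.81, -0.0]
wrist_force: [-0.2, 0.2, 6.2]
finger_gap: 0.0511
grip_force: 30.8
```

Emit:
{"fn": "servo_tool", "kwargs": {"increments": [{"grip": 1, "x": 0, "y": 0, "z": 0, "roll": 0}, {"grip": 1, "x": 0, "y": 0, "z": 0, "roll": 0}, {"grip": 1, "x": 0, "y": 0, "z": 0, "roll": 0}]}}

```text
clock: 13.93
tcp_pos: [0.5313, -0.3301, 0.0136]
orientation: [0.002, 0.586, 0.81, -0.0]
wrist_force: [-0.7, -0.2, 7.2]
finger_gap: 0.0511
grip_force: 30.8
```

Emit:
{"fn": "servo_tool", "kwargs": {"increments": [{"grip": 1, "x": 0, "y": 0, "z": -20, "roll": 0}, {"grip": 1, "x": 0, "y": 0, "z": -40, "roll": 0}, {"grip": 1, "x": 0, "y": 0, "z": -40, "roll": 0}, {"grip": 1, "x": 0, "y": 0, "z": -40, "roll": 0}, {"grip": 1, "x": 0, "y": 0, "z": -40, "roll": 0}]}}

```text
clock: 14.35
tcp_pos: [0.5297, -0.3289, 0.1937]
orientation: [0.0, 0.586, 0.81, 0.0]
wrist_force: [1.4, -0.3, -1.0]
finger_gap: 0.051
grip_force: 32.0
```

Emit:
{"fn": "servo_tool", "kwargs": {"increments": [{"grip": 1, "x": 0, "y": 0, "z": -10, "roll": 6.27}, {"grip": 1, "x": 0, "y": 0, "z": -10, "roll": 6.27}, {"grip": 1, "x": 0, "y": 0, "z": -10, "roll": 6.27}, {"grip": 1, "x": 0, "y": 0, "z": 0, "roll": 6.27}, {"grip": 1, "x": 0, "y": 0, "z": 0, "roll": 0}]}}

```text
clock: 14.77
tcp_pos: [0.5304, -0.3295, 0.2228]
orientation: [0.001, 0.749, 0.662, 0.0]
wrist_force: [-1.0, -0.6, -1.8]
finger_gap: 0.0508
grip_force: 32.1
```

Emit:
{"fn": "servo_tool", "kwargs": {"increments": [{"grip": 1, "x": 39.2, "y": -9.7, "z": 0, "roll": 0}, {"grip": 1, "x": 39.2, "y": -9.7, "z": 0, "roll": 0}, {"grip": 1, "x": 39.2, "y": -9.7, "z": 0, "roll": 0}, {"grip": 1, "x": 39.2, "y": -9.7, "z": 0, "roll": 0}, {"grip": 1, "x": 39.2, "y": -9.7, "z": 0, "roll": 0}]}}

```text
clock: 15.18
tcp_pos: [0.5044, -0.1271, 0.2211]
orientation: [-0.0, 0.747, 0.664, -0.0]
wrist_force: [0.3, 0.5, -0.7]
finger_gap: 0.0514
grip_force: 32.1
```

Emit:
{"fn": "servo_tool", "kwargs": {"increments": [{"grip": 1, "x": 39.2, "y": -9.7, "z": 0, "roll": 0}, {"grip": 1, "x": 39.2, "y": -9.7, "z": 0, "roll": 0}, {"grip": 1, "x": 39.2, "y": -9.7, "z": 0, "roll": 0}, {"grip": 1, "x": 39.2, "y": -9.7, "z": 0, "roll": 0}, {"grip": 1, "x": 39.2, "y": -9.7, "z": 0, "roll": 0}]}}

```text
clock: 15.6
tcp_pos: [0.4797, 0.0734, 0.2215]
orientation: [-0.0, 0.747, 0.665, 0.0]
wrist_force: [0.3, 0.9, -1.4]
finger_gap: 0.051
grip_force: 32.1
```

Emit:
{"fn": "servo_tool", "kwargs": {"increments": [{"grip": 1, "x": 39.2, "y": -9.7, "z": 0, "roll": 0}, {"grip": 1, "x": 39.2, "y": -9.7, "z": 0, "roll": 0}, {"grip": 1, "x": 39.2, "y": -9.7, "z": 0, "roll": 0}, {"grip": 1, "x": 39.2, "y": -9.7, "z": 0, "roll": 0}, {"grip": 1, "x": 39.2, "y": -9.7, "z": 0, "roll": 0}]}}

```text
clock: 16.02
tcp_pos: [0.455, 0.2739, 0.2215]
orientation: [-0.0, 0.747, 0.665, -0.0]
wrist_force: [1.1, -0.7, -1.6]
finger_gap: 0.0513
grip_force: 32.1
```

Emit:
{"fn": "servo_tool", "kwargs": {"increments": [{"grip": 1, "x": 0, "y": 0, "z": 0, "roll": 0}, {"grip": 1, "x": 0, "y": 0, "z": 0, "roll": 0}, {"grip": 1, "x": 0, "y": 0, "z": 0, "roll": 0}, {"grip": 1, "x": 0, "y": 0, "z": 0, "roll": 0}]}}

```text
clock: 16.35
tcp_pos: [0.456, 0.271, 0.2214]
orientation: [0.0, 0.748, 0.663, -0.0]
wrist_force: [-0.4, -0.8, -0.7]
finger_gap: 0.0513
grip_force: 32.1
```

```bash
python3 - <<'E'
from h import *
st,a=snap("wrist","w6");R=toolR(st);ex=np.array([np.cos(.1195),-np.sin(.1195)]);ey=np.array([-ex[1],ex[0]])
d=st["tcp_pos"][:2]-[.5371,.2188];print(st["clock"],st["tcp_pos"],np.degrees(np.arctan2(R[1,0],R[0,0])),"rack mm",(d@ex*1e3).round(1),(d@ey*1e3).round(1))
k=1.5625
print([(x,[(proj("wrist",st["tcp_pos"]+R@[x,0,z],st)*k).round(1)[0].tolist() for z in(-.043,.009)]) for x in(.036,.040,.044)])
cv2.imwrite("pics/w6b.png",cv2.resize(a[:,:,::-1],(800,600)))
E
```

```text
16.35 [0.4559947  0.27098959 0.22139764] 83.12485407514671 rack mm -86.7 42.1
[(0.036, [[395.7, 344.7], [395.5, 286.1]]), (0.04, [[395.7, 328.7], [395.5, 274.7]]), (0.044, [[395.7, 312.3], [395.5, 263.1]])]
```

View pics/w6b.png

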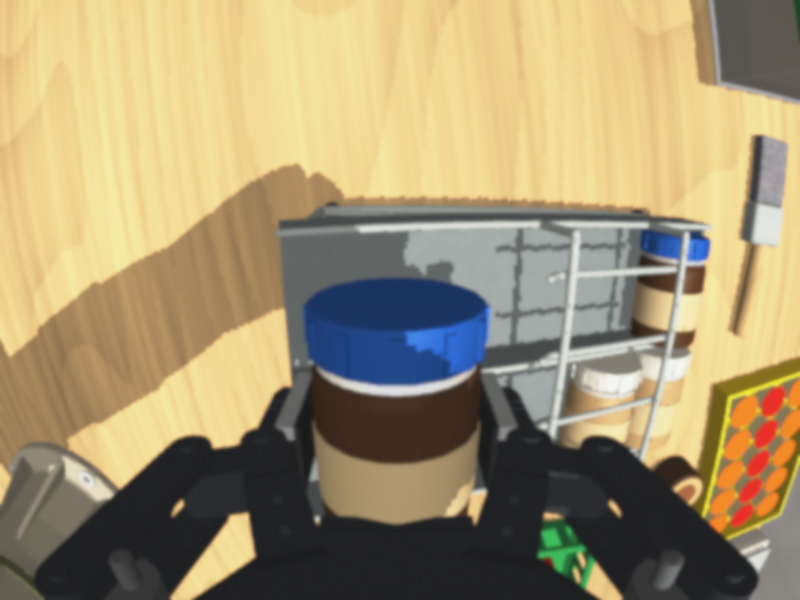

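The blue jar is held straight. Its lid ellipse spans rows 279–328, so its centre is about 0.4 mm ahead of the TCP and I shift +1.5 mm to the lane middle before lowering it.

Emit:
{"fn": "servo_tool", "kwargs": {"increments": [{"grip": 1, "x": 1.5, "y": 0, "z": 30, "roll": 0}, {"grip": 1, "x": 0, "y": 0, "z": 30, "roll": 0}, {"grip": 1, "x": 0, "y": 0, "z": 20, "roll": 0}, {"grip": 1, "x": 0, "y": 0, "z": 15, "roll": 0}, {"grip": 1, "x": 0, "y": 0, "z": 8, "roll": 0}]}}

```text
clock: 16.82
tcp_pos: [0.4554, 0.2715, 0.1165]
orientation: [-0.001, 0.749, 0.663, -0.002]
wrist_force: [0.2, -0.2, -0.2]
finger_gap: 0.0509
grip_force: 32.2
```

Emit:
{"fn": "servo_tool", "kwargs": {"increments": [{"grip": 1, "x": 0, "y": 0, "z": 3, "roll": 0}, {"grip": 1, "x": 0, "y": 0, "z": 1.5, "roll": 0}, {"grip": 1, "x": 0, "y": 0, "z": 1.5, "roll": 0}, {"grip": 1, "x": 0, "y": 0, "z": 0, "roll": 0}, {"grip": 1, "x": 0, "y": 0, "z": 0, "roll": 0}]}}

```text
clock: 17.23
tcp_pos: [0.4569, 0.2737, 0.1136]
orientation: [0.0, 0.748, 0.663, 0.001]
wrist_force: [-0.1, 0.1, -0.3]
finger_gap: 0.0512
grip_force: 32.2
```

Emit:
{"fn": "servo_tool", "kwargs": {"increments": [{"grip": 1, "x": 0, "y": 0, "z": 1.2, "roll": 0}, {"grip": 1, "x": 0, "y": 0, "z": 0, "roll": 0}, {"grip": 1, "x": 0, "y": 0, "z": 0, "roll": 0}]}}

```text
clock: 17.48
tcp_pos: [0.4563, 0.2737, 0.1117]
orientation: [0.0, 0.748, 0.664, 0.0]
wrist_force: [0.3, -0.6, -1.3]
finger_gap: 0.0512
grip_force: 32.2
```

Emit:
{"fn": "servo_tool", "kwargs": {"increments": [{"grip": 1, "x": -1, "y": 0, "z": 0.8, "roll": 0}, {"grip": 1, "x": 0, "y": 0, "z": 0, "roll": 0}]}}

```text
clock: 17.65
tcp_pos: [0.4559, 0.2724, 0.1105]
orientation: [-0.0, 0.748, 0.663, -0.0]
wrist_force: [-1.1, -0.4, -1.6]
finger_gap: 0.0513
grip_force: 32.2
```

Emit:
{"fn": "servo_tool", "kwargs": {"increments": [{"grip": 1, "x": 0, "y": 0, "z": 1, "roll": 0}, {"grip": 1, "x": 0, "y": 0, "z": 0, "roll": 0}]}}

```text
clock: 17.82
tcp_pos: [0.4561, 0.2726, 0.1098]
orientation: [0.0, 0.748, 0.663, 0.0]
wrist_force: [-1.0, -0.4, 0.9]
finger_gap: 0.0508
grip_force: 32.2
```

Emit:
{"fn": "servo_tool", "kwargs": {"increments": [{"grip": 1, "x": 0, "y": 0, "z": 0.8, "roll": 0}, {"grip": 1, "x": 0, "y": 0, "z": 0, "roll": 0}]}}

```text
clock: 17.98
tcp_pos: [0.4562, 0.2726, 0.1097]
orientation: [0.0, 0.748, 0.663, 0.0]
wrist_force: [-2.3, -0.1, 8.0]
finger_gap: 0.051
grip_force: 32.8
```

Contact made. Releasing as before.

Emit:
{"fn": "servo_tool", "kwargs": {"increments": [{"grip": 1, "x": 0, "y": 0, "z": -0.7, "roll": 0}, {"grip": 0.3, "x": 0, "y": 0, "z": 0, "roll": 0}, {"grip": 0.3, "x": 0, "y": 0, "z": 0, "roll": 0}, {"grip": 0.3, "x": 0, "y": 0, "z": 0, "roll": 0}]}}

```text
clock: 18.32
tcp_pos: [0.4563, 0.2726, 0.1094]
orientation: [0.0, 0.748, 0.663, 0.0]
wrist_force: [-0.2, -0.2, 0.5]
finger_gap: 0.0599
grip_force: 0.3
```

Emit:
{"fn": "servo_tool", "kwargs": {"increments": [{"grip": 0.3, "x": 0, "y": 0, "z": -15, "roll": 0}, {"grip": 0.3, "x": 0, "y": 0, "z": -40, "roll": 0}, {"grip": 0.3, "x": 0, "y": 0, "z": -40, "roll": 0}, {"grip": 0, "x": 0, "y": 0, "z": -40, "roll": 0}, {"grip": 0, "x": 0, "y": 0, "z": -40, "roll": 0}]}}

```text
clock: 18.73
tcp_pos: [0.4556, 0.2723, 0.2861]
orientation: [-0.0, 0.748, 0.663, -0.0]
wrist_force: [0.2, 1.1, -0.0]
finger_gap: 0.0815
grip_force: 0.0
```

Emit:
{"fn": "servo_tool", "kwargs": {"increments": [{"grip": 0, "x": -30, "y": -10, "z": 0, "roll": 0}, {"grip": 0, "x": -30, "y": -10, "z": 0, "roll": 0}, {"grip": 0, "x": -30, "y": 0, "z": 0, "roll": 0}, {"grip": 0, "x": 0, "y": 0, "z": 0, "roll": 0}, {"grip": 0, "x": 0, "y": 0, "z": 0, "roll": 0}]}}

```text
clock: 19.15
tcp_pos: [0.4254, 0.1845, 0.2848]
orientation: [0.0, 0.749, 0.662, 0.0]
wrist_force: [-0.3, 0.0, -0.5]
finger_gap: 0.0854
grip_force: 0.0
```

```bash
python3 - <<'E'
from h import *
st,a=snap("wrist","w7");print(st["clock"],st["tcp_pos"])
cv2.imwrite("pics/w7b.png",cv2.resize(a[:,:,::-1],(800,600)))
E
```

```text
19.15 [0.42535068 0.18454212 0.28479682]
```

View pics/w7b.png

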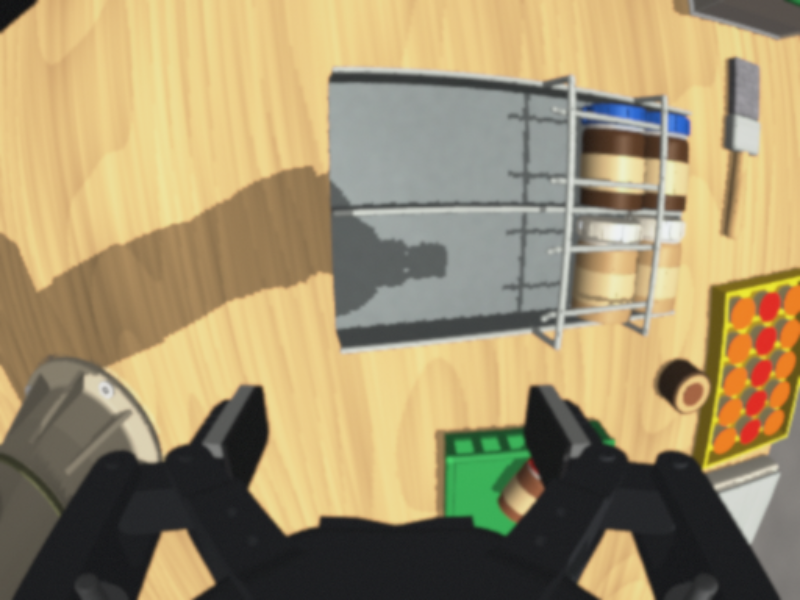

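Both jars rest against their partners, with lids matching: blue at (613,150) next to (667,155), white at (607,265) next to (660,265). The red jar is still in the basket. Handing in.

```bash
python3 -c "
from workcell import env
print(env.hand_in())"
```

```text
the job is handed in; nothing more can be done
None
```

The job is handed in: the last picture shows the white- and blue-lidded jars resting against their own-colour jars with lids facing the same way, and the red jar still in the basket; it took about 19 s on the robot's clock.

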